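Make up two seasoning trays

ROBOT

A 6-joint arm with a two-finger parallel gripper is mounted at the origin on a cart in front of the work surface, level with it; the furniture and walls round the work are solid. World frame = base frame: x ahead of the robot, y to its left, z up, the work surface at z = 0. Lengths are in m, angles in rad, forces in N, time in s.
With the tool pointing down it reaches from about 0.325 to 0.85 m from the base axis. Payload 4.4 kg.
Tool frame: the origin (TCP) lies on the mounting face of the last link; the fingertips stand 199 mm ahead of it and the grasp point (between the pads) lies 180 mm ahead of it; x points along the fingers, y is the direction in which the jaws open and shut, and the axes are right-handed (so a half turn about x gives the same grasp; the last joint's range is limited). The gripper opens to 94 mm and grips with 3 to 60 N. Pads are 16 mm wide; open, the fingers measure 119 mm over their backs; the gripper's body (75 mm by 177 mm) begins 78 mm behind the grasp point.
Start: joints at [1.085, 0.207, 1.542, -0, 1.393, -0.15], TCP at [0.189, 0.543, 0.405] pointing down, gripper open.
Joint ranges: [-2.73, 2.73], [-0.86, 2.22], [0.23, 2.46], [-1.11, 4.25], [0.08, 2.63], [-2.82, 2.82]. Speed limits (rad/s): [2.79, 2.79, 3.14, 3.14, 3.14, 3.14].

INTERFACE

Orientations are given as [roll, pitch, yaw] about the fixed x, y, z axes, in that order (R = Rz(yaw) Ry(pitch) Rx(roll)).
In Python, from cell import status, vision, order, spotter gives the robot as it stands.
- The arm moves only by the tool move_arm, never from a script. Its arguments are lists of equal length, an entry for each row: "xyz": the shift along the tool's x, y, z in units of 0.4 m (1.0 is 0.4 m), a list of three; "turn": the turn about the tool's x in units of pi rad (1.0 is pi rad). A call has exactly 5 rows; each row is the pose to reach, as a shift and turn from the pose commanded when the call began, along the tool's axes at that moment, turning the shorter way round; what a row does not reach only later rows make up. A row lasts 1/8 s, in which the tool goes at most 62.5 mm and 10.7 degrees, less where a joint would pass 70% of its speed; a pose out of reach is approached as far as the arm can. A call with a number of a shift or a turn outside -1 to 1 is refused whole. A call with a gripper value outside its range is refused whole. "hand" is the opening, from -1 (shut) to 1 (fully open), so that 0 is half open, set as the call begins (left out, the last holds). The fingers move at their own pace and stop on an object; "newtons" is the grip in N (left out, the last holds). Time passes only in rows, so rows that repeat a pose let the fingers close, or fill a call up. It gives the time, the measured TCP pose, the force and the opening at its end, in the units of the state.
- status.observe(): the state, without advancing time (a new reading comes with each control period).
- vision.camera(name): name is "scene" or "top"; returns a dict with "color" (480x640x3 uint8, blue, green, red), "vertical_fov" (degrees; the focal length in pixels is half the picture's height over the tangent of half this angle, whatever the lens; pixels are square), "cx", "cy" (the principal point, pixels), "origin" and "rotation" of the camera in the world. Camera axes: x right, y down, z forward; pixel columns grow to the right and rows downward; lengths in m; the calibration is good to about 2 mm. A picture is of the moment at which its call begins. There is no depth.
- order.finish_job(): hands the job in, once; it reports no verdict.
Trained networks look in a picture, given as the dict that the camera call returned (one of the last four; its "shot" number tells which), for a name from the list of things; names that differ only in an ending like _2 or _b are one class to them, and where a whole thing is asked for, a point or a joint stands for the part that bears it (a point fixed in the world has none). Each returns a list of dicts, best first, with "confidence" (0 to 1); they miss things now and then, are a little off and sometimes report something else, mostly with a low value. They report only what shows in the picture. A call takes as long as a camera call. They do not tell look-alikes from the thing itself.
- spotter.boxes_of(picture, thing): "at" ([x, y, z] in m, in world coordinates, good to about 4 mm: the middle of the surface that is visible of it).
- spotter.masks_of(picture, thing): "region" (480x640 bool, what is visible of it).
- spotter.place_of(picture, thing): "at" ([x, y, z] in m, in world coordinates, good to about 4 mm: a listed point, or the origin of a listed thing).
The state is a dict: "time_s": time; "joints": joint angles; "qvel": joint speeds; "joint_torque": joint torques, N m; "tool_pos": TCP position; "tool_rot": TCP orientation; "force": force on the tool from outside, world axes, zero at the start; "wrist_torque": the same for the moment, N m; "grip_width": finger opening in m.
Only numpy, scipy, OpenCV 4.12 (cv2) and the standard library are available. Lean on these libraries where they do the work, as an engineer would, in place of code of your own. Each camera call takes 0.05 s, during which the arm holds its last target.

TASK

Make up the two table trays from the stock on the worktop: the lemon and the pepper shaker go on the blue tray, the red-lidded chilli jar and the black-capped spice jar go on the green tray. Put one thing in the middle of each bay, the shaker and the jars standing upright, and leave the egg and the spray bottle where they are.

Things in the scene. Friction and masses are not known exactly. Their poses are not given: they have to be found in the camera images.
- blue_tray: Blue shallow plastic tray, fixed to the worktop, 92 mm along its x, 179 mm along its y; origin under its centre at worktop height, z up. A divider across the middle makes two bays, 82 x 82 mm inside, centred at x = 0, y = +43.5 and -43.5 mm. Bay floor 4 mm, top of rim and divider 10 mm above the worktop, walls 5 mm thick. It may stand left or right of the green tray.
- green_tray: Green shallow plastic tray, otherwise the same as the blue one: 92 x 179 mm, bays 82 x 82 mm centred at y = +43.5 and -43.5 mm, floor at 4 mm, rim at 10 mm, origin under its centre at worktop height.
- lemon: Yellow lemon lying on its side, 83 mm long along its x, 58 mm wide along its y, 58 mm high, about 0.13 kg. Origin: middle of its underside as it lies at the start (turns with it). Take it across the 58 mm width.
- lemon_mid (a point): The middle of the lemon's body, 29 mm above its origin along its own z.
- pepper_shaker: Round pepper shaker with grey domed top and clear body half full of grey pepper, 44 mm diameter (34 mm across the top part above 74 mm), 90 mm high, 0.1 kg, upright (leans up to 3 degrees on its uneven foot); origin at the centre of its underside, z up.
- chilli_jar: Jar with a red contents and a round red lid, 57 mm along x by 61 mm along y, 85 mm high, about 0.34 kg, upright; origin at the centre of its underside, z up.
- spice_jar: Slim round spice jar with black cap and green label, 45 mm diameter, 105 mm high, 0.11 kg, upright; origin at the centre of its underside, z up.
- egg: Brown egg, 54 x 42 x 42 mm, loose; not wanted on either tray, stays where it lies. Origin: middle of its underside.
- mist_bottle: Slim white spray bottle with yellow label and white pump head, 42 mm diameter, 131 mm high, loose and upright; not wanted on either tray, stays where it stands. Origin: centre of its underside.
There are look-alikes about, which are no part of the job. What is shaped like the pepper_shaker but turquoise is not meant.

How it is judged:
At the end, for the whole second after the job is handed in: Lemon and shaker in the blue tray's bays, chilli and spice jar in the green tray's, one to a bay, either way; centres within 15 mm of bay centre in tray x and y, on its floor (shaker, jars: base under 9 mm, tilt under 0.15 rad; lemon middle 24-42 mm up); at rest; egg, spray within 30 mm of start (((x of lemon_mid in the frame of blue_tray between -0.015 and 0.015 m and y of lemon_mid in the frame of blue_tray between 0.0285 and 0.0585 m and z of lemon_mid in the frame of blue_tray between 0.024 and 0.042 m and x of pepper_shaker in the frame of blue_tray between -0.015 and 0.015 m and y of pepper_shaker in the frame of blue_tray between -0.0585 and -0.0285 m and z of pepper_shaker in the frame of blue_tray between 0 and 0.009 m and angle between pepper_shaker's own z axis and vertical below 0.15 rad) or (x of lemon_mid in the frame of blue_tray between -0.015 and 0.015 m and y of lemon_mid in the frame of blue_tray between -0.0585 and -0.0285 m and z of lemon_mid in the frame of blue_tray between 0.024 and 0.042 m and x of pepper_shaker in the frame of blue_tray between -0.015 and 0.015 m and y of pepper_shaker in the frame of blue_tray between 0.0285 and 0.0585 m and z of pepper_shaker in the frame of blue_tray between 0 and 0.009 m and angle between pepper_shaker's own z axis and vertical below 0.15 rad)) and ((x of chilli_jar in the frame of green_tray between -0.015 and 0.015 m and y of chilli_jar in the frame of green_tray between 0.0285 and 0.0585 m and z of chilli_jar in the frame of green_tray between 0 and 0.009 m and angle between each of chilli_jar, spice_jar's own z axis and vertical below 0.15 rad and x of spice_jar in the frame of green_tray between -0.015 and 0.015 m and y of spice_jar in the frame of green_tray between -0.0585 and -0.0285 m and z of spice_jar in the frame of green_tray between 0 and 0.009 m) or (x of chilli_jar in the frame of green_tray between -0.015 and 0.015 m and y of chilli_jar in the frame of green_tray between -0.0585 and -0.0285 m and z of chilli_jar in the frame of green_tray between 0 and 0.009 m and angle between each of chilli_jar, spice_jar's own z axis and vertical below 0.15 rad and x of spice_jar in the frame of green_tray between -0.015 and 0.015 m and y of spice_jar in the frame of green_tray between 0.0285 and 0.0585 m and z of spice_jar in the frame of green_tray between 0 and 0.009 m)) and linear speed of each of lemon, pepper_shaker, chilli_jar, spice_jar below 0.02 m/s and distance of each of egg, mist_bottle from where it was at the start of the episode below 0.03 m); the robot touches nothing.
It fails at once if the egg or the spray bottle is moved by more than 30 mm (distance of any of egg, mist_bottle from where it was at the start of the episode above 0.03 m).
It also fails if it takes over 104 s, if anything falls off the work surface, if the arm or the gripper's body presses on something with over 40 N, if the wrist force passes 120 N, or if a joint passes its speed limit or range.

## Working session

There is one attempt and no reset: what is moved stays moved. The work goes in short steps, Python scripts to look and compute and a tool call to move; the robot and the scene stay as the last step left them, time stands still between calls to the robot, and variables do not carry over. Pictures are saved under pics/ and viewed, and the job is handed in when it is done.

Besides the shell and the picture viewer there is one more tool, called after "Emit:" by a JSON object that holds its "method" and its "body". move_arm: Moves the arm, as the interface text tells. Shifts and turns lie within -1 to 1; 1 stands for 0.4 m of shift or pi rad of turn. Its arguments: {"type":"object","properties":{"xyz":{"type":"array"},"turn":{"type":"array"},"hand":{"type":"number"},"newtons":{"type":"number"}},"required":["xyz","turn"]}

```bash
mkdir -p pics; ls; cat > h.py <<'E'
import numpy as np, cv2
from cell import status, vision, order, spotter
def snap(n,f):
    p=vision.camera(n); cv2.imwrite('pics/'+f,p['color']); return p
E
python3 - <<'E'
from h import *
s=status.observe(); print(s)
for n in ('scene','top'):
    p=snap(n,n+'0.png'); print(n,p['origin'],p['rotation'],p['vertical_fov'],p['cx'],p['cy'])
    for t in ['blue_tray','green_tray','lemon','lemon_mid','pepper_shaker','chilli_jar','spice_jar','egg','mist_bottle']:
        print(t,[(np.round(d['at'],3).tolist(),round(d['confidence'],2)) for d in spotter.place_of(p,t)])
E
```

```text
pics
{'time_s': 0.0, 'joints': array([ 1.08448435e+00,  2.07439387e-01,  1.54293864e+00, -1.53306637e-05,
        1.39351619e+00, -1.50507162e-01]), 'qvel': array([ 0.00082915,  0.00131975, -0.00012037, -0.00079603, -0.0006956 ,
       -0.00011221]), 'joint_torque': array([-4.08736114e-04, -3.70862782e+01, -2.81420588e+01,  6.97132037e-02,
        3.59009276e-02, -1.59254100e-04]), 'tool_pos': array([0.18932601, 0.54255649, 0.40348657]), 'tool_rot': array([-1.71474972,  1.56849471, -2.05055181]), 'force': array([ 1.18208161, -0.52057279,  1.17541714]), 'wrist_torque': array([-0.03773406,  0.00922041, -0.0440179 ]), 'grip_width': 0.09401412806629092}
scene [-0.06037627 -0.39838225  0.62114609] [-2.18519671  0.00664005 -0.66863879] 56.483633804819455 317.6474969588964 247.18730351054276
blue_tray [([0.662, 0.106, 0.002], 0.87), ([0.347, 0.33, 0.001], 0.55)]
green_tray [([0.533, 0.357, -0.004], 0.68)]
lemon [([0.349, 0.327, -0.002], 0.67)]
lemon_mid [([0.342, 0.327, 0.031], 0.74)]
pepper_shaker [([0.387, 0.231, -0.004], 0.97), ([0.238, 0.379, -0.002], 0.96), ([0.311, 0.44, 0.0], 0.77), 
[... 193 characters left out ...]
.064, -0.001], 0.91)]
mist_bottle [([0.507, 0.197, -0.001], 0.9)]
top [0.25754952 0.23728653 1.13696061] [-2.96592787  0.03254098 -1.59635527] 50.606102170733095 324.6977632720339 238.6364311935256
blue_tray [([0.662, 0.106, -0.009], 0.73)]
green_tray [([0.541, 0.359, 0.002], 0.7)]
lemon [([0.345, 0.328, 0.002], 0.85)]
lemon_mid [([0.345, 0.336, 0.027], 0.97), ([0.424, 0.151, 0.001], 0.73)]
pepper_shaker [([0.541, 0.531, 0.001], 0.93), ([0.314, 0.438, -0.002], 0.74), ([0.235, 0.375, -0.003], 0.54), ([0.386, 0.234, -0.003], 0.51)]
chilli_jar [([0.423, 0.154, 0.003], 0.68)]
spice_jar [([0.496, -0.023, 0.0], 0.8)]
egg [([0.458, 0.059, -0.002], 0.64)]
mist_bottle [([0.507, 0.196, -0.006], 0.58)]
```

View pics/scene0.png

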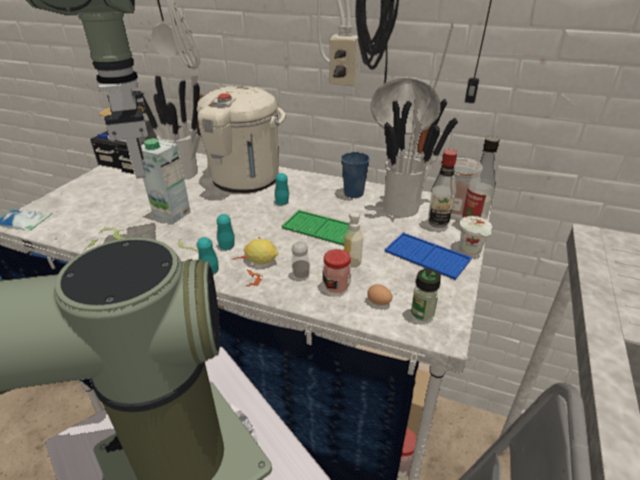

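View pics/top0.png

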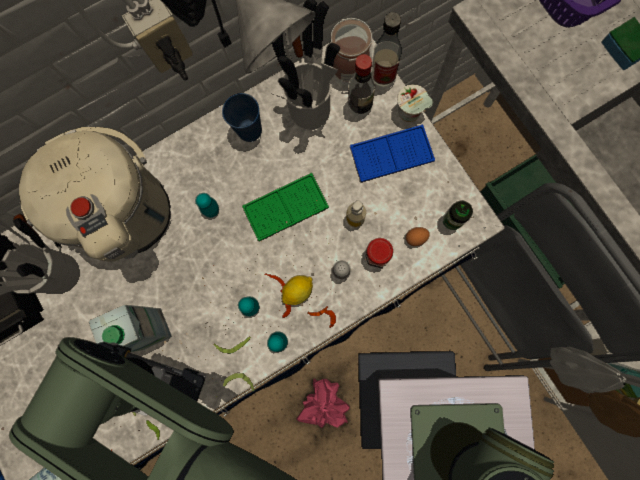

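The only grey-domed shaker is at top (341,270) and scene (300,260). The turquoise look-alikes are at top (207,205), (248,306) and (277,342). The red-lidded chilli jar is at (379,251) and could be confused with the white tub at (412,100). The black-capped spice jar is at (459,214); the dark bottle at (362,85) has a red cap. I'll crop to check and measure orientations next.

```bash
cat >> h.py <<'E'
from scipy.spatial.transform import Rotation as R
def Rm(p):
    r=np.asarray(p['rotation'],float)
    return r if r.shape==(3,3) else R.from_euler('xyz',r).as_matrix()
def back(p,uv,z):
    f=240/np.tan(np.radians(p['vertical_fov'])/2)
    uv=np.atleast_2d(uv).astype(float)
    d=np.c_[(uv[:,0]-p['cx'])/f,(uv[:,1]-p['cy'])/f,np.ones(len(uv))]@Rm(p).T
    o=np.asarray(p['origin']); return (o+d*((z-o[2])/d[:,2])[:,None])[:,:2]
def proj(p,X):
    f=240/np.tan(np.radians(p['vertical_fov'])/2)
    c=(np.atleast_2d(X)-p['origin'])@Rm(p)
    return c[:,:2]/c[:,2:]*f+[p['cx'],p['cy']]
def rect(p,m,z):
    c=max(cv2.findContours(m.astype(np.uint8),cv2.RETR_EXTERNAL,cv2.CHAIN_APPROX_NONE)[0],key=len)[:,0]
    w=back(p,c,z); (c0,s,a)=cv2.minAreaRect((w*1000).astype(np.float32))
    if s[0]<s[1]: s=s[::-1]; a+=90
    return np.round(c0,1),np.round(s,1),round((a+90)%180-90,1)  # centre mm, long/short, angle of long axis deg
E
python3 - <<'E'
from h import *
for n in ('top','scene'):
    p=vision.camera(n)
    hsv=cv2.cvtColor(p['color'],cv2.COLOR_BGR2HSV)
    for t,z in [('blue_tray',.01),('green_tray',.01),('lemon',.029),('chilli_jar',.085),('spice_jar',.105),('pepper_shaker',.09),('egg',.02),('mist_bottle',.131)]:
        for d in spotter.masks_of(p,t): 
            if d['confidence']>.4: 
                ys,xs=np.nonzero(d['region']); print(n,t,round(d['confidence'],2),(int(xs.mean()),int(ys.mean())),rect(p,d['region'],z))
    if n=='top': cv2.imwrite('pics/crop.png',cv2.resize(p['color'][120:330,230:490],None,fx=3,fy=2.8,interpolation=cv2.INTER_CUBIC))
    else: cv2.imwrite('pics/crop2.png',cv2.resize(p['color'][180:330,230:480],None,fx=3,fy=3,interpolation=cv2.INTER_CUBIC))
E
```

```text
top blue_tray 0.66 (391, 153) (array([655.6, 109.1]), array([180.4,  94.6]), -75.2)
top green_tray 0.89 (284, 206) (array([536.8, 357.9]), array([179.1,  95.1]), -65.7)
top green_tray 0.63 (417, 235) (array([458.2,  61.5]), array([53.6, 45.8]), 87.0)
top green_tray 0.56 (341, 269) (array([388.7, 234.2]), array([40.3, 40.2]), -1.6)
top lemon 0.83 (296, 289) (array([343.1, 334. ]), array([69.3, 58.3]), -19.7)
top chilli_jar 0.76 (378, 252) (array([411.9, 155.7]), array([64.3, 56. ]), -46.9)
top chilli_jar 0.45 (457, 214) (array([487.7, -12.6]), array([73.7, 45.7]), -47.2)
top spice_jar 0.58 (456, 214) (array([482.7,  -8.3]), array([72.2, 46.2]), -46.9)
top pepper_shaker 0.82 (248, 305) (array([309.6, 428. ]), array([41.8, 38.8]), 88.5)
top pepper_shaker 0.69 (206, 204) (array([526.4, 517.4]), array([60., 39.]), 44.1)
top pepper_shaker 0.59 (340, 269) (array([377.9, 235. ]), array([36.7, 35.3]), 43.3)
top pepper_shaker 0.55 (276, 341) (array([236. , 368.3]), array([42.4, 38.9]), -45.5)
top egg 0.78 (417, 235) (array([456.3,  62. ]), array([51.3, 40.7]), 88.2)
top mist_bottle 0.74 (355, 
[... 298 characters left out ...]
]), 79.4)
scene chilli_jar 0.62 (335, 272) (array([385.2, 114.9]), array([148.9,  55.1]), 48.3)
scene spice_jar 0.62 (424, 296) (array([447.5, -52.1]), array([147.6,  44.7]), 35.1)
scene pepper_shaker 0.93 (300, 261) (array([350.1, 182.1]), array([132.5,  37.3]), 54.5)
scene pepper_shaker 0.73 (207, 253) (array([212.5, 315.6]), array([134.6,  35.3]), 73.3)
scene pepper_shaker 0.65 (281, 189) (array([492.4, 457.8]), array([174.5,  39.9]), 56.4)
scene pepper_shaker 0.64 (224, 232) (array([282. , 370.7]), array([148.2,  36.4]), 66.0)
scene egg 0.69 (379, 294) (array([458.7,  65. ]), array([64.8, 49.5]), 56.6)
scene mist_bottle 0.56 (353, 240) (array([442.5, 131.3]), array([195.8,  35. ]), 47.1)
```

View pics/crop.png

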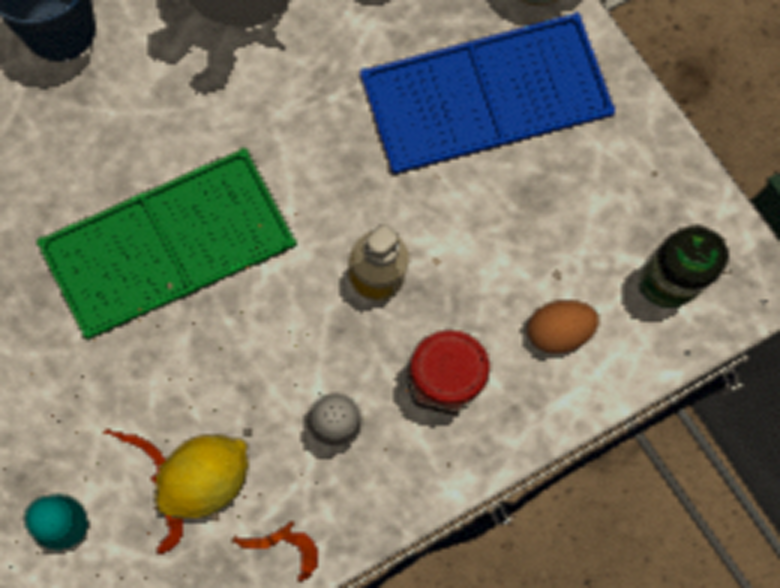

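View pics/crop2.png

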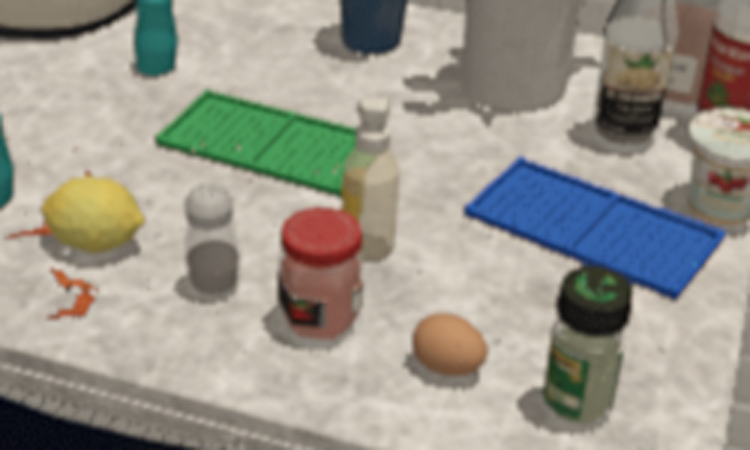

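```bash
python3 - <<'E'
from h import *
s=status.observe(); Rt=R.from_euler('xyz',s['tool_rot']).as_matrix(); print(np.round(Rt,3))
for n in ('top','scene'):
    p=vision.camera(n); hsv=cv2.cvtColor(p['color'],cv2.COLOR_BGR2HSV)
    for t,lo,hi,z in [('blue',(108,130,50),(125,255,255),.01),('green',(50,120,40),(75,255,255),.01),('lemon',(20,120,80),(35,255,255),.029)]:
        m=cv2.inRange(hsv,lo,hi); 
        k,l,st,c=cv2.connectedComponentsWithStats(m)
        if t=='lemon': i=[i for i in range(1,k) if (l==i)[280:300,285:305].any()] if n=='top' else [i for i in range(1,k) if (l==i)[240:260,250:270].any()]; i=max(i,key=lambda i:st[i,4])
        elif t=='green': i=[i for i in range(1,k) if (l==i)[200:240,265:345].any()]; i=max(i,key=lambda i:st[i,4])
        else: i=[i for i in range(1,k) if (l==i)[130:270,360:460].any()]; i=max(i,key=lambda i:st[i,4])
        mm=l==i; r=rect(p,mm,z); print(n,t,st[i],r)
        ys,xs=np.nonzero(mm); w=back(p,np.c_[xs,ys],z); cv=np.cov(w.T); e,v=np.linalg.eigh(cv); print('  pca mean',w.mean(0).round(4),'ang',np.degrees(np.arctan2(v[1,1],v[0,1])).round(1),'sd',np.sqrt(e).round(4))
        if t!='lemon':
            y0=np.radians(r[2]);
            # corners
            c=max(cv2.findContours(mm.astype(np.uint8),0,1)[0],key=len); print('  hull corners',back(p,cv2.approxPolyDP(cv2.convexHull(c),6,True)[:,0],z).round(3).tolist())
    if n=='top':
        for nm,uv in [('crock',(307,127)),('redcap',(360,110)),('tub',(412,120)),('cup',(246,138)),('bottle2',(385,82))]: print(nm,back(p,uv,0).round(3))
    
E
```

```text
[[ 0.     0.33   0.944]
 [-0.     0.944 -0.33 ]
 [-1.    -0.     0.   ]]
top blue [ 350  125   85   57 2899] (array([656.3, 108.6]), array([178.3,  92.3]), -75.5)
  pca mean [0.6556 0.1082] ang 105.0 sd [0.0263 0.0513]
  hull corners [[0.718, 0.033], [0.632, 0.017], [0.593, 0.184], [0.678, 0.202]]
top green [ 243  173   85   68 2975] (array([536.3, 357.8]), array([177.3,  91.5]), -65.7)
  pca mean [0.536  0.3581] ang 114.6 sd [0.0263 0.0509]
  hull corners [[0.614, 0.297], [0.532, 0.262], [0.46, 0.418], [0.543, 0.454]]
top lemon [282 275  31  30 711] (array([344.5, 331.7]), array([65.6, 63.2]), 88.4)
  pca mean [0.3439 0.3324] ang 130.2 sd [0.0139 0.0194]
crock [[0.73  0.304]]
redcap [[0.768 0.177]]
tub [[0.738 0.056]]
cup [[0.708 0.45 ]]
bottle2 [[0.837 0.115]]
scene blue [ 386  233   85   46 1812] (array([654.6, 104.2]), array([175.5,  97.3]), -75.5)
  pca mean [0.6538 0.0993] ang 105.1 sd [0.0271 0.0505]
  hull corners [[0.597, 0.18], [0.678, 0.197], [0.718, 0.032], [0.629, 0.011]]
scene green [ 283  211   65   33 1148] (array([533.5, 355.1]), array([168.8,  90.8]), -65.7)
  pca mean [0.53   0.3578] ang 110.3 sd [0.026  0.0455]
  hull corners [[0.465, 0.417], [0.541, 0.446], [0.583, 0.303], [0.524, 0.265]]
scene lemon [244 239  34  25 581] (array([346.9, 334.4]), array([93.6, 67.1]), 74.6)
  pca mean [0.3464 0.3332] ang 71.1 sd [0.0175 0.0237]
```

```bash
cat >> h.py <<'E'
def go(x,y,z,yaw):
    s=status.observe(); Rt=R.from_euler('xyz',s['tool_rot']).as_matrix(); p=s['tool_pos']
    g=p+Rt[:,0]*.18; d=np.array([x,y,z+.18])-p  # tool kept vertical
    cur=np.degrees(np.arctan2(Rt[1,1],Rt[0,1])); t=-((yaw-cur+180)%360-180)
    print('t',round(s['time_s'],2),'grasp',g.round(4),'yaw',cur.round(1),'tilt',np.degrees(np.arccos(-Rt[2,0])).round(2),'w',round(s['grip_width'],4),'F',s['force'].round(1),'q',s['joints'].round(2))
    print(' xyz',(Rt.T@d/.4).round(4),'turn',round(t/180,4),'| dist mm',(np.linalg.norm(d)*1000).round(0))
E
python3 -c "
from h import *
go(.345,.333,.2,40.5)"
```

```text
t 2.0 grasp [0.1895 0.5429 0.2246] yaw 70.8 tilt 0.0 w 0.0942 F [-0.3 -0.2  0.1] q [ 1.08  0.21  1.54 -0.    1.39 -0.15]
 xyz [ 0.0616 -0.3673  0.54  ] turn 0.1681 | dist mm 262.0
```

Emit:
{"method": "move_arm", "body": {"xyz": [[0.012, -0.073, 0.108], [0.025, -0.147, 0.216], [0.037, -0.22, 0.324], [0.05, -0.294, 0.432], [0.0616, -0.367, 0.54]], "turn": [0.034, 0.067, 0.1, 0.134, 0.168], "hand": 1, "newtons": 20}}

```text
time_s: 2.62
tool_pos: [0.3458, 0.3317, 0.3801]
tool_rot: [1.407, 1.57, 0.54]
force: [-0.0, 1.1, 0.8]
grip_width: 0.0938
```

```bash
python3 -c "
from h import *
go(.345,.333,.03,40.5)"
```

```text
t 2.62 grasp [0.3459 0.3318 0.2001] yaw 40.3 tilt 0.05 w 0.0938 F [-0.   1.1  0.8] q [ 0.58  0.02  1.8  -0.    1.32 -0.12]
 xyz [ 4.252e-01  3.000e-04 -3.800e-03] turn -0.0009 | dist mm 170.0
```

Emit:
{"method": "move_arm", "body": {"xyz": [[0.11, 0, 0], [0.22, 0, -0.003], [0.33, 0, -0.003], [0.4, 0, -0.003], [0.425, 0, -0.003]], "turn": [0, 0, 0, 0, 0]}}

```text
time_s: 3.25
tool_pos: [0.3436, 0.3335, 0.2083]
tool_rot: [-1.689, 1.567, -2.552]
force: [0.9, 0.3, -0.6]
grip_width: 0.094
```

Emit:
{"method": "move_arm", "body": {"xyz": [[0, 0, 0], [0, 0, 0], [0, 0, 0], [0, 0, 0], [0, 0, 0]], "turn": [0, 0, 0, 0, 0], "hand": -0.2, "newtons": 15}}

```text
time_s: 3.88
tool_pos: [0.3444, 0.3341, 0.2107]
tool_rot: [1.263, 1.57, 0.399]
force: [-1.3, -1.1, 4.9]
grip_width: 0.0551
```

Emit:
{"method": "move_arm", "body": {"xyz": [[-0.02, 0, 0], [-0.08, 0, 0], [-0.17, 0, 0], [-0.26, 0, 0], [-0.35, 0, 0]], "turn": [0, 0, 0, 0, 0], "newtons": 20}}

```text
time_s: 4.5
tool_pos: [0.344, 0.3338, 0.3512]
tool_rot: [-2.131, 1.571, -2.994]
force: [-0.2, 0.9, -1.9]
grip_width: 0.0555
```

```bash
python3 -c "
from h import *
a=np.radians(104.6);c=np.array([.656,.1075]);u=np.array([np.cos(a),np.sin(a)])*.0435
print(c+u,c-u)
x,y=c-u
go(x,y,.2,104.6)"
```

```text
[0.64503498 0.14959535] [0.66696502 0.06540465]
t 4.5 grasp [0.344  0.3338 0.1712] yaw 40.5 tilt 0.01 w 0.0555 F [-0.2  0.9 -1.9] q [ 0.59  0.06  1.83  0.    1.26 -0.12]
 xyz [-0.0721  0.1778  1.0347] turn -0.356 | dist mm 421.0
```

Emit:
{"method": "move_arm", "body": {"xyz": [[-0.09, 0.01, 0.06], [-0.18, 0.03, 0.16], [-0.19, 0.06, 0.28], [-0.19, 0.08, 0.4], [-0.19, 0.1, 0.52]], "turn": [-0.04, -0.08, -0.12, -0.16, -0.2]}}

```text
time_s: 5.12
tool_pos: [0.5107, 0.2008, 0.4263]
tool_rot: [1.077, 1.57, 0.846]
force: [0.8, 0.9, -0.9]
grip_width: 0.0551
```

```bash
python3 -c "
from h import *
go(.667,.0655,.18,104.6)"
```

```text
t 5.12 grasp [0.5107 0.2008 0.2463] yaw 76.8 tilt 0.03 w 0.0551 F [ 0.8  0.9 -0.9] q [ 0.22  0.13  1.58  0.    1.43 -1.12]
 xyz [ 0.1657 -0.2397  0.4579] turn -0.1547 | dist mm 217.0
```

Emit:
{"method": "move_arm", "body": {"xyz": [[0, -0.06, 0.11], [0, -0.12, 0.23], [0.03, -0.18, 0.35], [0.1, -0.24, 0.458], [0.165, -0.24, 0.458]], "turn": [-0.03, -0.07, -0.11, -0.155, -0.155]}}

```text
time_s: 5.75
tool_pos: [0.6675, 0.0626, 0.3585]
tool_rot: [-1.185, 1.57, -0.937]
force: [-0.8, 0.0, -1.7]
grip_width: 0.0554
```

```bash
python3 -c "
from h import *
snap('top','lem.png')
go(.667,.0655,.035,104.6)"
```

```text
t 5.8 grasp [0.6637 0.064  0.1737] yaw 104.3 tilt 0.48 w 0.055 F [-1.   0.6 -3.8] q [-0.03  0.44  1.34  0.    1.37 -1.85]
 xyz [0.3466 0.0019 0.0081] turn -0.0019 | dist mm 139.0
```

View pics/lem.png

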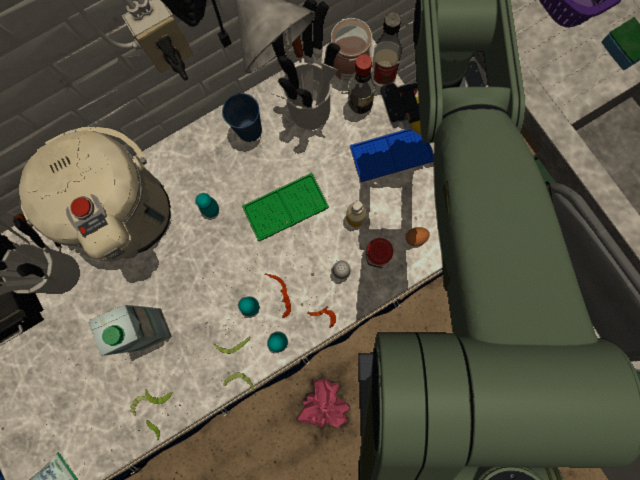

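The lemon is held and the arm is over the blue tray's right bay. The arm hides most of it in the top view (bay near 410,150). The stock at (341,270), (379,251), (417,235) and (355,214) hasn't moved.

Emit:
{"method": "move_arm", "body": {"xyz": [[0.09, 0, 0.003], [0.18, 0.002, 0.003], [0.27, 0.002, 0.003], [0.3, 0.002, 0.003], [0.3, 0.002, 0.003]], "turn": [0, 0, 0, 0, 0]}}

```text
time_s: 6.42
tool_pos: [0.6663, 0.0672, 0.2398]
tool_rot: [2.803, 1.569, 3.055]
force: [0.3, 0.1, -0.7]
grip_width: 0.0551
```

```bash
python3 -c "
from h import *
go(.667,.0655,.035,104.6)"
```

```text
t 6.42 grasp [0.666  0.0672 0.0598] yaw 104.4 tilt 0.08 w 0.0551 F [ 0.3  0.1 -0.7] q [-0.03  0.56  1.42  0.    1.16 -1.85]
 xyz [ 0.0619 -0.0046  0.0008] turn -0.0009 | dist mm 25.0
```

Emit:
{"method": "move_arm", "body": {"xyz": [[0.02, -0.003, 0.002], [0.04, -0.003, 0.002], [0.055, -0.003, 0.002], [0.061, -0.003, 0.002], [0.061, -0.003, 0.002]], "turn": [0, 0, 0, 0, 0]}}

```text
time_s: 7.05
tool_pos: [0.6676, 0.0659, 0.2154]
tool_rot: [2.891, 1.571, -3.141]
force: [-0.1, -0.7, -1.6]
grip_width: 0.055
```

```bash
python3 -c "
from h import *
go(.667,.0655,.035,104.6)"
```

```text
t 7.05 grasp [0.6676 0.0659 0.0354] yaw 104.4 tilt 0.01 w 0.055 F [-0.1 -0.7 -1.6] q [-0.03  0.6   1.42 -0.    1.12 -1.85]
 xyz [ 0.0011 -0.0007 -0.0018] turn -0.001 | dist mm 1.0
```

Emit:
{"method": "move_arm", "body": {"xyz": [[0.004, 0, 0], [0.004, 0, 0], [0.004, 0, 0], [0.004, 0, 0], [0.004, 0, 0]], "turn": [0, 0, 0, 0, 0], "hand": 0.6}}

```text
time_s: 7.68
tool_pos: [0.6677, 0.0659, 0.2141]
tool_rot: [-0.517, 1.571, -0.265]
force: [0.2, -0.5, -0.6]
grip_width: 0.0751
```

Emit:
{"method": "move_arm", "body": {"xyz": [[-0.05, 0, 0], [-0.15, 0, 0], [-0.28, 0, 0], [-0.4, 0, 0], [-0.5, 0, 0]], "turn": [0, 0, 0, 0, 0], "hand": 0.45}}

```text
time_s: 8.3
tool_pos: [0.6676, 0.066, 0.4185]
tool_rot: [-0.277, 1.567, -0.025]
force: [1.0, 0.2, -0.2]
grip_width: 0.0682
```

```bash
python3 -c "
from h import *
go(.387,.232,.2,105)"
```

```text
t 8.3 grasp [0.6683 0.066  0.2385] yaw 104.4 tilt 0.25 w 0.0682 F [ 1.   0.2 -0.2] q [-0.03  0.4   1.27  0.    1.47 -1.85]
 xyz [ 0.0933  0.5768 -0.5763] turn -0.0032 | dist mm 328.0
```

Emit:
{"method": "move_arm", "body": {"xyz": [[0, 0.11, -0.11], [0, 0.22, -0.22], [0, 0.33, -0.33], [0, 0.44, -0.44], [0, 0.55, -0.55]], "turn": [0, 0, 0, 0, -0.003], "hand": 0.35}}

```text
time_s: 8.93
tool_pos: [0.3978, 0.2249, 0.4157]
tool_rot: [0.191, 1.568, 0.452]
force: [0.3, 0.7, 0.7]
grip_width: 0.0637
```

```bash
python3 - <<'E'
from h import *
p=snap('top','lem2.png')
for t in ('lemon_mid','pepper_shaker'): print(t,[(np.round(d['at'],3).tolist(),round(d['confidence'],2)) for d in spotter.place_of(p,t)])
hsv=cv2.cvtColor(p['color'],cv2.COLOR_BGR2HSV); m=cv2.inRange(hsv,(20,120,80),(35,255,255)); m[:,:340]=0; m[200:]=0;m[:100]=0
ys,xs=np.nonzero(m); print(len(xs),back(p,[xs.mean(),ys.mean()],.033))
go(.387,.232,.2,105)
E
```

```text
lemon_mid [([0.672, 0.064, 0.035], 0.62)]
pepper_shaker [([0.539, 0.531, -0.0], 0.93), ([0.233, 0.372, -0.001], 0.88), ([0.386, 0.236, -0.003], 0.74), ([0.311, 0.438, -0.0], 0.55)]
613 [[0.67009054 0.06760753]]
t 9.07 grasp [0.3981 0.2254 0.2356] yaw 105.2 tilt 0.15 w 0.0633 F [1.  0.6 0.9] q [ 0.33 -0.06  1.8  -0.    1.4  -1.51]
 xyz [ 0.0888  0.0231 -0.0215] turn 0.0011 | dist mm 38.0
```

View pics/lem2.png

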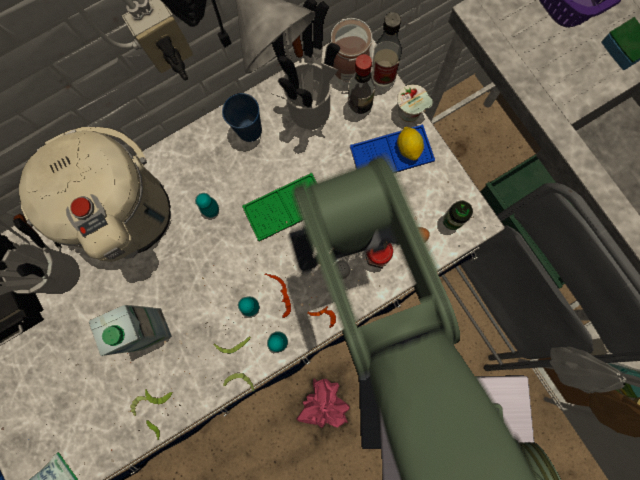

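The lemon sits in the right blue bay at (410,143), about 3 mm off centre. Now the grey shaker at (341,270).

Emit:
{"method": "move_arm", "body": {"xyz": [[0, 0.0235, -0.022], [0.06, 0.0235, -0.022], [0.16, 0.0235, -0.022], [0.24, 0.0235, -0.022], [0.24, 0.0235, -0.022]], "turn": [0, 0, 0, 0, 0], "hand": 0.35}}

```text
time_s: 9.7
tool_pos: [0.3886, 0.2301, 0.3158]
tool_rot: [-3.043, 1.565, -2.784]
force: [-0.2, 0.2, 0.4]
grip_width: 0.0635
```

```bash
python3 - <<'E'
from h import *
p=snap('scene','sh.png')
cv2.imwrite('pics/shc.png',cv2.resize(p['color'][150:330,200:440],None,fx=3,fy=3))
go(.387,.233,.047,105)
E
```

```text
t 9.75 grasp [0.389  0.2304 0.1376] yaw 104.9 tilt 0.12 w 0.0631 F [ 1.2 -0.3  0.7] q [ 0.34  0.04  1.92 -0.    1.18 -1.49]
 xyz [ 0.2266  0.0074 -0.0038] turn -0.0007 | dist mm 91.0
```

View pics/shc.png

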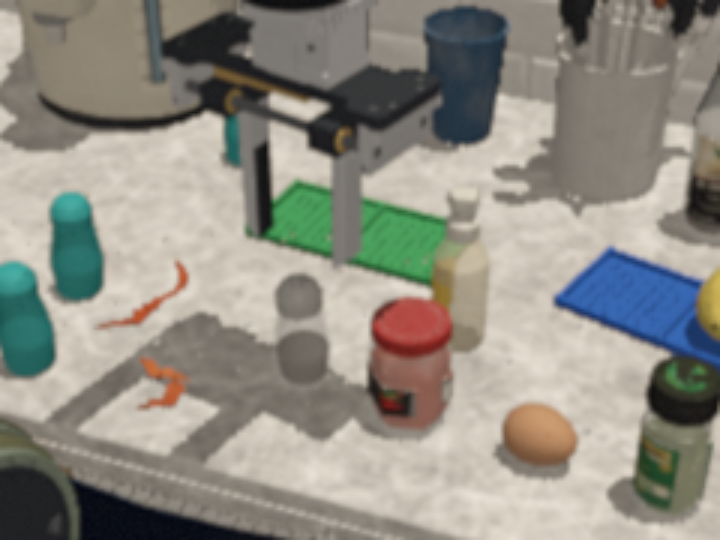

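Emit:
{"method": "move_arm", "body": {"xyz": [[0.03, 0.006, -0.004], [0.09, 0.006, -0.004], [0.15, 0.006, -0.004], [0.2, 0.006, -0.004], [0.226, 0.006, -0.004]], "turn": [0, 0, 0, 0, 0]}}

```text
time_s: 10.38
tool_pos: [0.3869, 0.2331, 0.2274]
tool_rot: [0.174, 1.57, 0.435]
force: [-0.6, -0.5, -0.2]
grip_width: 0.0635
```

Emit:
{"method": "move_arm", "body": {"xyz": [[0, 0, 0], [0, 0, 0], [0, 0, 0], [0, 0, 0], [0, 0, 0]], "turn": [0, 0, 0, 0, 0], "hand": -0.3, "newtons": 15}}

```text
time_s: 11.0
tool_pos: [0.3873, 0.2332, 0.2285]
tool_rot: [0.193, 1.568, 0.454]
force: [-0.2, 0.4, 5.6]
grip_width: 0.0418
```

```bash
python3 - <<'E'
from h import *
go(.387,.233,.19,105)
E
```

```text
t 11.0 grasp [0.3877 0.2334 0.0485] yaw 105.0 tilt 0.14 w 0.0418 F [-0.2  0.4  5.6] q [ 0.35  0.18  1.98  0.    0.97 -1.48]
 xyz [-3.536e-01 -2.000e-04 -0.000e+00] turn -0.0002 | dist mm 141.0
```

Emit:
{"method": "move_arm", "body": {"xyz": [[-0.02, 0, 0], [-0.1, 0, 0], [-0.22, 0, 0], [-0.34, 0, 0], [-0.46, 0, 0]], "turn": [0, 0, 0, 0, 0]}}

```text
time_s: 11.62
tool_pos: [0.386, 0.2326, 0.4128]
tool_rot: [-2.759, 1.569, -2.498]
force: [0.8, 0.1, -0.8]
grip_width: 0.0414
```

```bash
python3 - <<'E'
from h import *
go(.645,.1495,.25,104.6)
E
```

```text
t 11.62 grasp [0.3858 0.2324 0.2328] yaw 105.0 tilt 0.08 w 0.0414 F [ 0.8  0.1 -0.8] q [ 0.35 -0.07  1.82 -0.    1.39 -1.48]
 xyz [-0.0434 -0.3678  0.5718] turn 0.002 | dist mm 273.0
```

Emit:
{"method": "move_arm", "body": {"xyz": [[-0.04, -0.07, 0.11], [-0.05, -0.14, 0.22], [-0.05, -0.22, 0.34], [-0.05, -0.3, 0.46], [-0.04, -0.368, 0.572]], "turn": [0, 0, 0, 0, 0.002]}}

```text
time_s: 12.25
tool_pos: [0.6472, 0.1487, 0.4274]
tool_rot: [-2.843, 1.57, -2.589]
force: [0.5, 1.4, -0.7]
grip_width: 0.0416
```

Emit:
{"method": "move_arm", "body": {"xyz": [[0.02, 0, 0], [0.1, 0, 0], [0.2, 0, 0], [0.3, 0, 0], [0.33, 0, 0]], "turn": [0, 0, 0, 0, 0]}}

```text
time_s: 12.88
tool_pos: [0.6431, 0.1501, 0.2919]
tool_rot: [2.98, 1.562, -3.048]
force: [0.1, 0.2, -1.0]
grip_width: 0.0417
```

```bash
python3 - <<'E'
from h import *
p=snap('scene','sh2.png')
cv2.imwrite('pics/shc2.png',cv2.resize(p['color'][130:330,300:540],None,fx=3,fy=3))
go(.645,.1495,.052,104.6)
E
```

```text
t 12.93 grasp [0.6422 0.15   0.1119] yaw 104.6 tilt 0.42 w 0.0414 F [-0.2  0.1 -2.1] q [ 0.1   0.49  1.41  0.    1.25 -1.73]
 xyz [ 0.1498 -0.0026  0.0043] turn 0.0002 | dist mm 60.0
```

View pics/shc2.png

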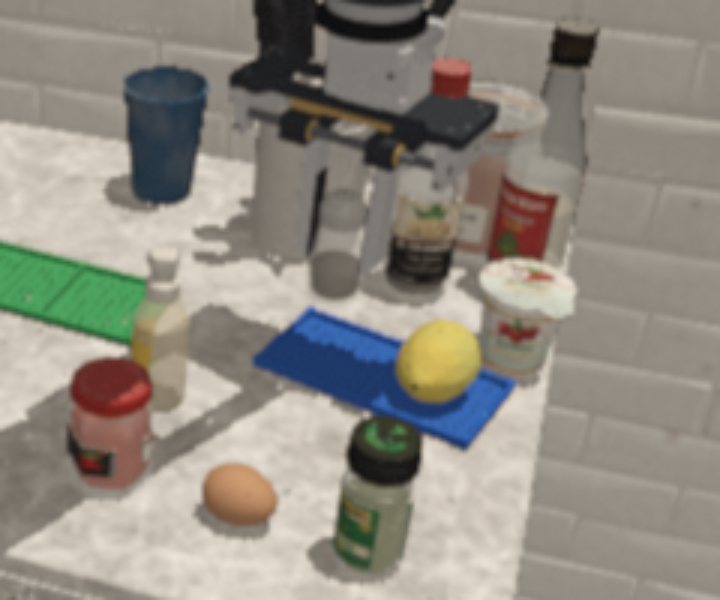

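Emit:
{"method": "move_arm", "body": {"xyz": [[0.04, -0.002, 0.003], [0.08, -0.002, 0.003], [0.11, -0.002, 0.003], [0.13, -0.002, 0.003], [0.13, -0.002, 0.003]], "turn": [0, 0, 0, 0, 0]}}

```text
time_s: 13.55
tool_pos: [0.6468, 0.1493, 0.2427]
tool_rot: [3.016, 1.569, -3.012]
force: [-1.1, -0.3, -1.1]
grip_width: 0.0415
```

```bash
python3 - <<'E'
from h import *
go(.645,.1495,.053,104.6)
E
```

```text
t 13.55 grasp [0.6465 0.1492 0.0627] yaw 104.6 tilt 0.1 w 0.0415 F [-1.1 -0.3 -1.1] q [ 0.1   0.55  1.43 -0.    1.16 -1.73]
 xyz [ 0.0241  0.0017 -0.0042] turn 0.0 | dist mm 10.0
```

Emit:
{"method": "move_arm", "body": {"xyz": [[0.008, 0, -0.003], [0.014, 0, -0.003], [0.019, 0, -0.003], [0.023, 0, -0.003], [0.023, 0, -0.003]], "turn": [0, 0, 0, 0, 0]}}

```text
time_s: 14.18
tool_pos: [0.6459, 0.149, 0.2343]
tool_rot: [3.024, 1.571, -3.004]
force: [-0.2, 0.1, -0.8]
grip_width: 0.0415
```

```bash
python3 - <<'E'
from h import *
go(.645,.1495,.052,104.6)
E
```

```text
t 14.18 grasp [0.6458 0.149  0.0543] yaw 104.6 tilt 0.01 w 0.0415 F [-0.2  0.1 -0.8] q [ 0.1   0.56  1.44 -0.    1.15 -1.73]
 xyz [ 0.0057  0.0017 -0.0018] turn 0.0 | dist mm 2.0
```

Emit:
{"method": "move_arm", "body": {"xyz": [[0.001, 0, 0], [0.002, 0, 0], [0.003, 0, 0], [0.004, 0, 0], [0.005, 0, 0]], "turn": [0, 0, 0, 0, 0]}}

```text
time_s: 14.8
tool_pos: [0.646, 0.149, 0.2327]
tool_rot: [0.026, 1.571, 0.281]
force: [-0.9, -0.1, 1.4]
grip_width: 0.0412
```

```bash
python3 - <<'E'
from h import *
go(.645,.1495,.052,104.6)
E
```

```text
t 14.8 grasp [0.6461 0.149  0.0527] yaw 104.6 tilt 0.01 w 0.0412 F [-0.9 -0.1  1.4] q [ 0.1   0.56  1.44  0.    1.14 -1.73]
 xyz [ 0.0017  0.0018 -0.0022] turn -0.0 | dist mm 1.0
```

Force has risen, so it's near contact. I'll release gently.

Emit:
{"method": "move_arm", "body": {"xyz": [[0.001, 0, 0], [0.001, 0, 0], [0.001, 0, 0], [0.001, 0, 0], [0.001, 0, 0]], "turn": [0, 0, 0, 0, 0], "hand": 0.3}}

```text
time_s: 15.42
tool_pos: [0.6459, 0.149, 0.232]
tool_rot: [-2.866, 1.571, -2.611]
force: [0.2, -0.2, -0.8]
grip_width: 0.0609
```

Emit:
{"method": "move_arm", "body": {"xyz": [[-0.04, 0, 0], [-0.12, 0, 0], [-0.24, 0, 0], [-0.36, 0, 0], [-0.48, 0, 0]], "turn": [0, 0, 0, 0, 0]}}

```text
time_s: 16.05
tool_pos: [0.6457, 0.149, 0.4271]
tool_rot: [-0.155, 1.569, 0.1]
force: [-0.2, -1.0, -0.8]
grip_width: 0.0608
```

```bash
python3 - <<'E'
from h import *
go(.422,.153,.19,117)
E
```

```text
t 16.05 grasp [0.646  0.149  0.2471] yaw 104.6 tilt 0.1 w 0.0608 F [-0.2 -1.  -0.8] q [ 0.1   0.38  1.28  0.    1.48 -1.73]
 xyz [ 0.1418  0.1507 -0.5388] turn -0.0689 | dist mm 231.0
```

Emit:
{"method": "move_arm", "body": {"xyz": [[0, 0.03, -0.11], [0, 0.06, -0.22], [0, 0.09, -0.33], [0, 0.12, -0.44], [0.04, 0.15, -0.539]], "turn": [-0.01, -0.03, -0.05, -0.069, -0.069], "hand": 0.7}}

```text
time_s: 16.68
tool_pos: [0.421, 0.1528, 0.4104]
tool_rot: [-0.301, 1.565, 0.171]
force: [0.2, 0.5, 0.6]
grip_width: 0.0802
```

```bash
python3 - <<'E'
from h import *
for n in('top','scene'):
  p=snap(n,n+'3.png')
  for t in ('pepper_shaker','chilli_jar'): print(t,[(np.round(d['at'],3).tolist(),round(d['confidence'],2)) for d in spotter.place_of(p,t)])
cv2.imwrite('pics/sc3.png',cv2.resize(p['color'][150:330,260:500],None,fx=3,fy=3))
go(.422,.153,.055,117)
E
```

```text
pepper_shaker [([0.541, 0.529, -0.0], 0.8), ([0.643, 0.151, 0.001], 0.76), ([0.311, 0.438, -0.001], 0.76), ([0.46, 0.059, 0.0], 0.47)]
chilli_jar [([0.67, 0.066, 0.033], 0.58), ([0.423, 0.154, 0.0], 0.5)]
pepper_shaker [([0.538, 0.531, -0.003], 0.84), ([0.646, 0.151, 0.0], 0.68), ([0.311, 0.437, 0.0], 0.66), ([0.241, 0.378, -0.003], 0.62), ([0.454, 0.063, 0.001], 0.26)]
chilli_jar [([0.419, 0.152, -0.004], 0.9)]
t 16.98 grasp [0.4241 0.1528 0.2297] yaw 117.0 tilt 0.22 w 0.0801 F [ 0.7  0.6 -0.5] q [ 0.15 -0.07  1.83 -0.    1.38 -1.89]
 xyz [ 0.4368  0.0027 -0.0044] turn 0.0 | dist mm 175.0
```

View pics/sc3.png

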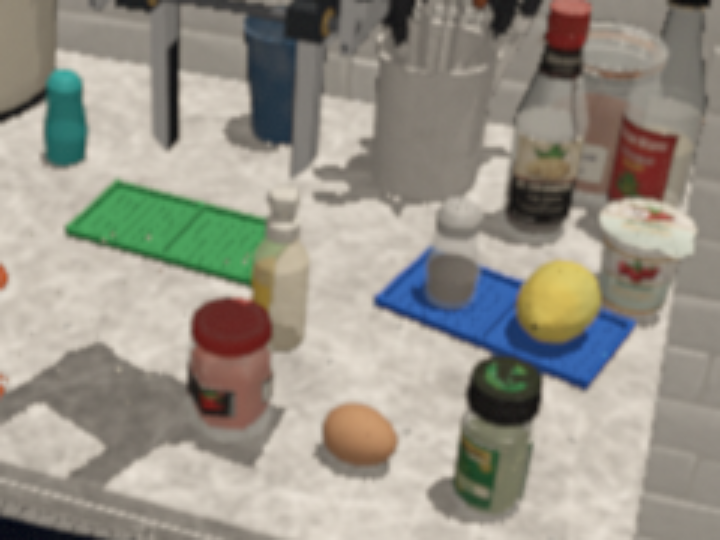

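Emit:
{"method": "move_arm", "body": {"xyz": [[0.08, 0.002, -0.004], [0.18, 0.002, -0.004], [0.29, 0.002, -0.004], [0.38, 0.002, -0.004], [0.38, 0.002, -0.004]], "turn": [0, 0, 0, 0, 0]}}

```text
time_s: 17.6
tool_pos: [0.4205, 0.1524, 0.2541]
tool_rot: [2.833, 1.565, -2.979]
force: [0.5, 0.6, -0.1]
grip_width: 0.0801
```

```bash
python3 - <<'E'
from h import *
go(.4215,.153,.046,117)
E
```

```text
t 17.6 grasp [0.4195 0.1523 0.0741] yaw 117.0 tilt 0.31 w 0.0801 F [ 0.5  0.6 -0.1] q [ 0.15  0.13  1.98 -0.    1.04 -1.89]
 xyz [0.0701 0.     0.0033] turn -0.0001 | dist mm 28.0
```

Emit:
{"method": "move_arm", "body": {"xyz": [[0.03, 0, 0.002], [0.055, 0, 0.002], [0.07, 0, 0.002], [0.07, 0, 0.002], [0.07, 0, 0.002]], "turn": [0, 0, 0, 0, 0]}}

```text
time_s: 18.23
tool_pos: [0.4212, 0.1531, 0.2283]
tool_rot: [-0.337, 1.57, 0.135]
force: [-0.2, -0.4, 0.5]
grip_width: 0.08
```

Emit:
{"method": "move_arm", "body": {"xyz": [[0, 0, 0], [0, 0, 0], [0, 0, 0], [0, 0, 0], [0, 0, 0]], "turn": [0, 0, 0, 0, 0], "hand": 0, "newtons": 30}}

```text
time_s: 18.85
tool_pos: [0.4214, 0.153, 0.2283]
tool_rot: [-0.814, 1.57, -0.343]
force: [1.0, -1.8, 2.1]
grip_width: 0.0567
```

```bash
python3 - <<'E'
from h import *
go(.4215,.153,.2,117)
E
```

```text
t 18.85 grasp [0.4216 0.1529 0.0483] yaw 117.0 tilt 0.05 w 0.0567 F [ 1.  -1.8  2.1] q [ 0.15  0.18  1.99 -0.    0.97 -1.89]
 xyz [-3.793e-01 -3.000e-04  5.000e-04] turn 0.0002 | dist mm 152.0
```

Emit:
{"method": "move_arm", "body": {"xyz": [[-0.02, 0, 0], [-0.1, 0, 0], [-0.22, 0, 0], [-0.36, 0, 0], [-0.48, 0, 0]], "turn": [0, 0, 0, 0, 0]}}

```text
time_s: 19.48
tool_pos: [0.4202, 0.1532, 0.4213]
tool_rot: [2.27, 1.57, 2.742]
force: [0.2, 0.9, -4.6]
grip_width: 0.0567
```

```bash
python3 - <<'E'
from h import *
go(.5185,.3976,.24,114.4)
E
```

```text
t 19.48 grasp [0.42   0.1533 0.2413] yaw 117.0 tilt 0.07 w 0.0567 F [ 0.2  0.9 -4.6] q [ 0.16 -0.09  1.82  0.    1.41 -1.89]
 xyz [0.0034 0.4326 0.4965] turn 0.0146 | dist mm 263.0
```

Emit:
{"method": "move_arm", "body": {"xyz": [[0, 0.08, 0.09], [0, 0.17, 0.19], [0, 0.26, 0.3], [0, 0.35, 0.4], [0, 0.433, 0.497]], "turn": [0, 0.005, 0.01, 0.014, 0.014]}}

```text
time_s: 20.1
tool_pos: [0.5192, 0.3994, 0.4184]
tool_rot: [3.098, 1.567, -2.757]
force: [0.3, 0.0, -3.4]
grip_width: 0.0564
```

Emit:
{"method": "move_arm", "body": {"xyz": [[0.02, 0, 0], [0.1, 0, 0], [0.2, 0, 0], [0.3, 0, 0], [0.33, 0, 0]], "turn": [0, 0, 0, 0, 0]}}

```text
time_s: 20.72
tool_pos: [0.5173, 0.3959, 0.2833]
tool_rot: [-3.051, 1.56, -2.624]
force: [-0.6, -0.6, -4.1]
grip_width: 0.0565
```

Emit:
{"method": "move_arm", "body": {"xyz": [[0.02, 0, 0], [0.04, 0, 0], [0.06, 0, 0], [0.07, 0, 0], [0.07, 0, 0]], "turn": [0, 0, 0, 0, 0]}}

```text
time_s: 21.35
tool_pos: [0.5194, 0.3977, 0.2598]
tool_rot: [-2.981, 1.57, -2.553]
force: [0.1, 0.1, -3.9]
grip_width: 0.0564
```

```bash
python3 - <<'E'
from h import *
p=snap('scene','ch.png')
cv2.imwrite('pics/chc.png',cv2.resize(p['color'][130:310,220:460],None,fx=3,fy=3))
go(.5185,.3976,.0523,114.4)
E
```

```text
t 21.4 grasp [0.5196 0.3978 0.0801] yaw 114.5 tilt 0.01 w 0.0567 F [ 0.9  0.7 -4.1] q [ 0.52  0.51  1.45  0.    1.18 -1.48]
 xyz [ 0.0696  0.0007 -0.0025] turn 0.0006 | dist mm 28.0
```

View pics/chc.png

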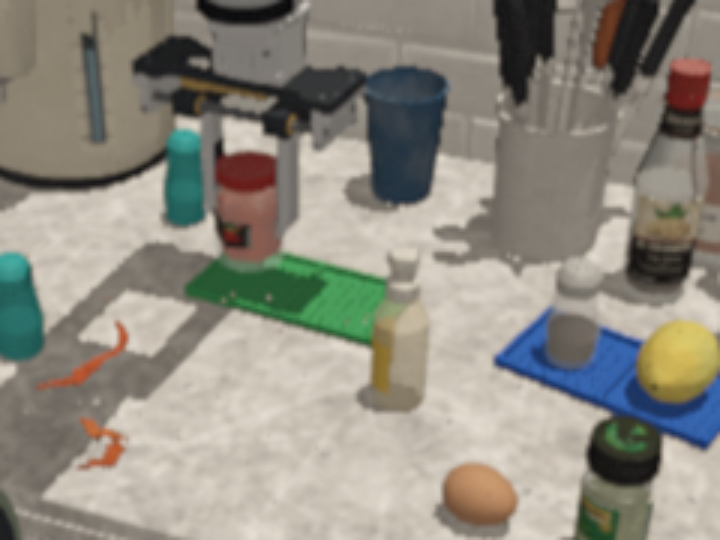

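The chilli jar is upright in the jaws over the left green bay (crop 250,200), and everything else stands where it was. Lowering.

Emit:
{"method": "move_arm", "body": {"xyz": [[0.02, 0, -0.002], [0.04, 0, -0.002], [0.055, 0, -0.002], [0.063, 0, -0.002], [0.066, 0, -0.002]], "turn": [0, 0, 0, 0, 0]}}

```text
time_s: 22.02
tool_pos: [0.5187, 0.3973, 0.2332]
tool_rot: [-2.99, 1.57, -2.563]
force: [0.0, 0.9, -4.6]
grip_width: 0.0559
```

```bash
python3 - <<'E'
from h import *
go(.5185,.3976,.0523,114.4)
E
```

```text
t 22.02 grasp [0.5187 0.3973 0.0532] yaw 114.5 tilt 0.03 w 0.0559 F [ 0.   0.9 -4.6] q [ 0.52  0.54  1.47 -0.    1.13 -1.48]
 xyz [ 0.0023  0.0009 -0.0003] turn 0.0006 | dist mm 1.0
```

Emit:
{"method": "move_arm", "body": {"xyz": [[0.001, 0, 0], [0.002, 0, 0], [0.003, 0, 0], [0.004, 0, 0], [0.004, 0, 0]], "turn": [0, 0, 0, 0, 0]}}

```text
time_s: 22.65
tool_pos: [0.5189, 0.3974, 0.2326]
tool_rot: [0.023, 1.57, 0.45]
force: [-1.0, -1.6, -0.4]
grip_width: 0.0569
```

Force went from −4.6 to −0.4, so the jar is resting on the floor. Releasing.

Emit:
{"method": "move_arm", "body": {"xyz": [[0, 0, 0], [0, 0, 0], [0, 0, 0], [0, 0, 0], [0, 0, 0]], "turn": [0, 0, 0, 0, 0], "hand": 0.6}}

```text
time_s: 23.28
tool_pos: [0.5188, 0.3974, 0.232]
tool_rot: [-0.159, 1.571, 0.268]
force: [0.6, 0.6, -0.8]
grip_width: 0.0757
```

Emit:
{"method": "move_arm", "body": {"xyz": [[-0.04, 0, 0], [-0.12, 0, 0], [-0.24, 0, 0], [-0.36, 0, 0], [-0.48, 0, 0]], "turn": [0, 0, 0, 0, 0]}}

```text
time_s: 23.9
tool_pos: [0.5185, 0.3972, 0.4271]
tool_rot: [0.102, 1.569, 0.53]
force: [0.5, 0.6, -0.1]
grip_width: 0.0753
```

```bash
python3 - <<'E'
from h import *
go(.4955,-.0215,.24,114.4)
E
```

```text
t 23.9 grasp [0.5188 0.3974 0.2471] yaw 114.5 tilt 0.1 w 0.0753 F [ 0.5  0.6 -0.1] q [ 0.52  0.36  1.31  0.    1.48 -1.48]
 xyz [ 0.0167 -0.9287 -0.4866] turn 0.0006 | dist mm 419.0
```

Emit:
{"method": "move_arm", "body": {"xyz": [[0, -0.12, -0.06], [0, -0.24, -0.12], [0, -0.36, -0.18], [0, -0.48, -0.24], [0, -0.6, -0.31]], "turn": [0, 0, 0, 0, 0], "hand": 0.4}}

```text
time_s: 24.52
tool_pos: [0.5051, 0.1259, 0.4255]
tool_rot: [-0.428, 1.568, 0.0]
force: [0.1, 0.9, 1.3]
grip_width: 0.0656
```

Emit:
{"method": "move_arm", "body": {"xyz": [[0, -0.1, -0.06], [0, -0.2, -0.12], [0, -0.28, -0.16], [0, -0.329, -0.177], [0, -0.329, -0.177]], "turn": [0, 0, 0, 0, 0]}}

```text
time_s: 25.15
tool_pos: [0.4956, -0.0227, 0.4252]
tool_rot: [-0.578, 1.569, -0.153]
force: [0.1, -0.0, -0.5]
grip_width: 0.0657
```

```bash
python3 - <<'E'
from h import *
for n in('top','scene'):
  p=snap(n,n+'4.png')
  for t in ('spice_jar','chilli_jar','egg','mist_bottle'): print(t,[(np.round(d['at'],3).tolist(),round(d['confidence'],2)) for d in spotter.place_of(p,t)])
cv2.imwrite('pics/sc4.png',cv2.resize(p['color'][150:330,260:500],None,fx=3,fy=3))
go(.4955,-.0215,.06,114.4)
E
```

```text
spice_jar [([0.496, -0.023, 0.002], 0.71)]
chilli_jar [([0.519, 0.397, 0.003], 0.96)]
egg [([0.457, 0.063, -0.002], 0.59), ([0.646, 0.149, 0.004], 0.43)]
mist_bottle [([0.508, 0.198, -0.001], 0.61)]
spice_jar [([0.495, -0.021, 0.0], 0.85)]
chilli_jar [([0.515, 0.399, 0.003], 0.73), ([0.645, 0.148, -0.0], 0.49)]
egg [([0.455, 0.067, -0.002], 0.61)]
mist_bottle [([0.506, 0.202, 0.0], 0.6), ([0.534, 0.357, -0.003], 0.21)]
t 25.65 grasp [ 0.4956 -0.021   0.244 ] yaw 114.6 tilt 0.01 w 0.0657 F [-0.1 -0.2 -0.4] q [-0.22  0.02  1.71  0.    1.41 -2.22]
 xyz [ 0.4599 -0.001  -0.0007] turn 0.0008 | dist mm 184.0
```

View pics/sc4.png

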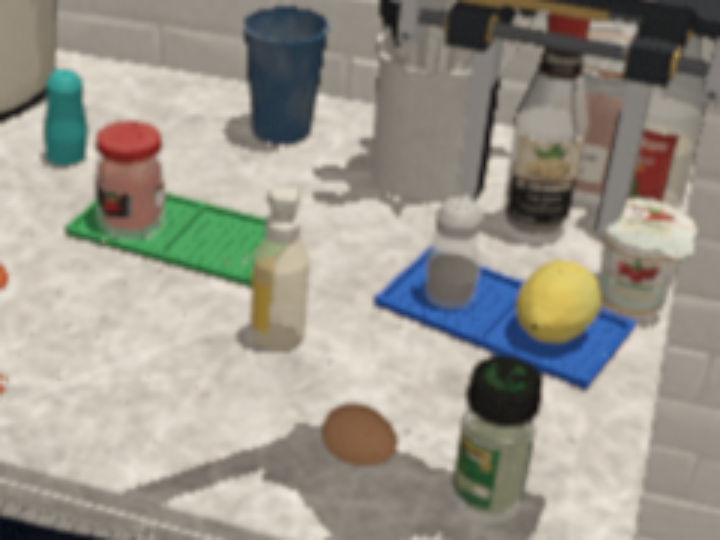

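The chilli jar stands in its bay (crop 130,190). The spice jar, at crop (497,435), is clear between the jaws. Descending.

Emit:
{"method": "move_arm", "body": {"xyz": [[0.08, 0, 0], [0.18, 0, 0], [0.28, 0, 0], [0.32, 0, 0], [0.33, 0, 0]], "turn": [0, 0, 0, 0, 0]}}

```text
time_s: 26.28
tool_pos: [0.4956, -0.0215, 0.2915]
tool_rot: [2.51, 1.569, 2.938]
force: [-0.5, 0.2, 0.2]
grip_width: 0.066
```

```bash
python3 - <<'E'
from h import *
go(.4955,-.0215,.05,114.4)
E
```

```text
t 26.27 grasp [ 0.4953 -0.0214  0.1115] yaw 114.5 tilt 0.08 w 0.066 F [-0.5  0.2  0.2] q [-0.22  0.17  1.84 -0.    1.13 -2.22]
 xyz [ 1.536e-01 -1.000e-04 -0.000e+00] turn 0.0006 | dist mm 61.0
```

Emit:
{"method": "move_arm", "body": {"xyz": [[0.04, 0, 0], [0.08, 0, 0], [0.12, 0, 0], [0.15, 0, 0], [0.153, 0, 0]], "turn": [0, 0, 0, 0, 0]}}

```text
time_s: 26.9
tool_pos: [0.4951, -0.0214, 0.2295]
tool_rot: [2.493, 1.568, 2.921]
force: [0.2, -0.0, 0.2]
grip_width: 0.0653
```

Emit:
{"method": "move_arm", "body": {"xyz": [[0, 0, 0], [0, 0, 0], [0, 0, 0], [0, 0, 0], [0, 0, 0]], "turn": [0, 0, 0, 0, 0], "hand": -0.3, "newtons": 20}}

```text
time_s: 27.52
tool_pos: [0.4959, -0.0215, 0.2314]
tool_rot: [-0.49, 1.57, -0.063]
force: [-0.4, 0.7, 3.9]
grip_width: 0.045
```

```bash
python3 - <<'E'
from h import *
go(.4955,-.0215,.25,114.4)
E
```

```text
t 27.52 grasp [ 0.4961 -0.0216  0.0514] yaw 114.5 tilt 0.06 w 0.045 F [-0.4  0.7  3.9] q [-0.22  0.26  1.88  0.    1.   -2.22]
 xyz [-4.966e-01  3.000e-04 -4.000e-04] turn 0.0006 | dist mm 199.0
```

Emit:
{"method": "move_arm", "body": {"xyz": [[-0.02, 0, 0], [-0.1, 0, 0], [-0.23, 0, 0], [-0.37, 0, 0], [-0.5, 0, 0]], "turn": [0, 0, 0, 0, 0]}}

```text
time_s: 28.15
tool_pos: [0.4952, -0.0216, 0.4328]
tool_rot: [-1.252, 1.57, -0.824]
force: [0.7, 0.1, -0.6]
grip_width: 0.0449
```

```bash
python3 - <<'E'
from h import *
go(.5545,.3184,.25,114.4)
E
```

```text
t 28.15 grasp [ 0.4952 -0.0216  0.2528] yaw 114.5 tilt 0.03 w 0.0449 F [ 0.7  0.1 -0.6] q [-0.22  0.01  1.7  -0.    1.43 -2.22]
 xyz [0.0067 0.7119 0.4874] turn 0.0005 | dist mm 345.0
```

Emit:
{"method": "move_arm", "body": {"xyz": [[0, 0.08, 0.055], [0, 0.19, 0.13], [0, 0.3, 0.205], [0, 0.41, 0.28], [0, 0.52, 0.356]], "turn": [0, 0, 0, 0, 0]}}

```text
time_s: 28.78
tool_pos: [0.5388, 0.2283, 0.4308]
tool_rot: [-2.174, 1.57, -1.746]
force: [0.5, 0.3, 0.1]
grip_width: 0.0447
```

Emit:
{"method": "move_arm", "body": {"xyz": [[0, 0.1, 0.07], [0, 0.17, 0.12], [0, 0.192, 0.131], [0.05, 0.192, 0.131], [0.12, 0.192, 0.131]], "turn": [0, 0, 0, 0, 0]}}

```text
time_s: 29.4
tool_pos: [0.5547, 0.317, 0.382]
tool_rot: [-1.069, 1.57, -0.642]
force: [0.3, -0.2, -1.6]
grip_width: 0.0446
```

```bash
python3 - <<'E'
from h import *
go(.5545,.3184,.0545,114.4)
E
```

```text
t 29.4 grasp [0.5549 0.3169 0.202 ] yaw 114.4 tilt 0.06 w 0.0446 F [ 0.3 -0.2 -1.6] q [ 0.38  0.36  1.4  -0.    1.39 -1.61]
 xyz [0.3687 0.0037 0.0007] turn 0.0002 | dist mm 147.0
```

Emit:
{"method": "move_arm", "body": {"xyz": [[0.08, 0.002, 0], [0.16, 0.002, 0], [0.24, 0.002, 0], [0.29, 0.002, 0], [0.3, 0.002, 0]], "turn": [0, 0, 0, 0, 0]}}

```text
time_s: 30.02
tool_pos: [0.5537, 0.3178, 0.2605]
tool_rot: [-3.12, 1.566, -2.694]
force: [-0.0, 0.3, -0.5]
grip_width: 0.045
```

```bash
python3 - <<'E'
from h import *
go(.5545,.3184,.0545,114.4)
p=snap('scene','sp.png')
cv2.imwrite('pics/spc.png',cv2.resize(p['color'][130:310,220:460],None,fx=3,fy=3))
E
```

```text
t 30.02 grasp [0.553  0.3174 0.0805] yaw 114.4 tilt 0.25 w 0.045 F [-0.   0.3 -0.5] q [ 0.39  0.48  1.49 -0.    1.17 -1.61]
 xyz [0.065  0.0006 0.0028] turn 0.0002 | dist mm 26.0
```

View pics/spc.png

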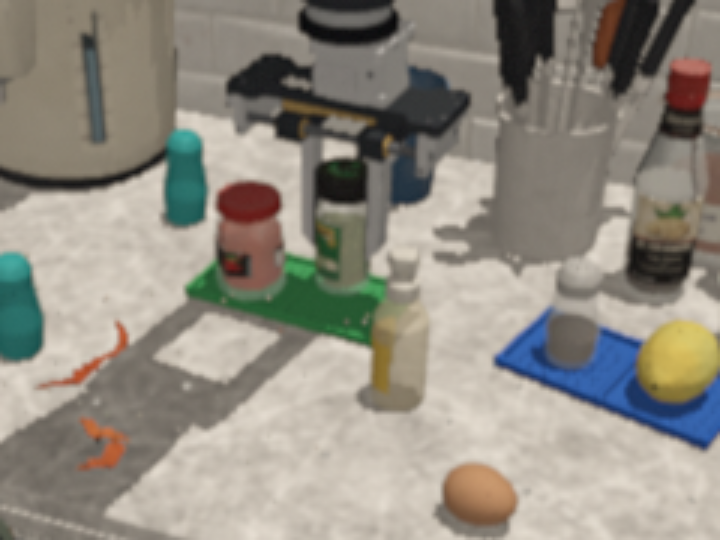

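The spice jar is upright over the right green bay at crop (342,225), clear of the chilli jar and the spray bottle.

Emit:
{"method": "move_arm", "body": {"xyz": [[0.02, 0.001, 0.002], [0.04, 0.001, 0.002], [0.055, 0.001, 0.002], [0.06, 0.001, 0.002], [0.063, 0.001, 0.002]], "turn": [0, 0, 0, 0, 0]}}

```text
time_s: 30.7
tool_pos: [0.555, 0.3199, 0.2375]
tool_rot: [-0.829, 1.571, -0.402]
force: [-0.3, 0.4, -0.8]
grip_width: 0.0444
```

Emit:
{"method": "move_arm", "body": {"xyz": [[0, 0, 0], [0.001, 0, 0], [0.002, 0, 0], [0.002, 0, 0], [0.002, 0, 0]], "turn": [0, 0, 0, 0, 0]}}

```text
time_s: 31.32
tool_pos: [0.555, 0.3198, 0.2369]
tool_rot: [0.109, 1.571, 0.537]
force: [0.4, 0.5, -1.0]
grip_width: 0.0448
```

```bash
python3 - <<'E'
from h import *
go(.5545,.3184,.0545,114.4)
E
```

```text
t 31.32 grasp [0.555  0.3198 0.0569] yaw 114.5 tilt 0.0 w 0.0448 F [ 0.4  0.5 -1. ] q [ 0.39  0.51  1.5   0.    1.13 -1.61]
 xyz [ 0.0059 -0.0027 -0.0026] turn 0.0006 | dist mm 3.0
```

Emit:
{"method": "move_arm", "body": {"xyz": [[0.001, 0, 0], [0.002, 0, 0], [0.004, 0, 0], [0.005, 0, 0], [0.006, 0, 0]], "turn": [0, 0, 0, 0, 0]}}

```text
time_s: 31.95
tool_pos: [0.5551, 0.3199, 0.2354]
tool_rot: [-0.546, 1.571, -0.118]
force: [-2.9, -0.7, 7.2]
grip_width: 0.0451
```

Contact at 7 N, so I'm releasing.

Emit:
{"method": "move_arm", "body": {"xyz": [[-0.002, 0, 0], [-0.002, 0, 0], [-0.002, 0, 0], [-0.002, 0, 0], [-0.002, 0, 0]], "turn": [0, 0, 0, 0, 0], "hand": 0.25}}

```text
time_s: 32.58
tool_pos: [0.555, 0.3198, 0.2351]
tool_rot: [-3.111, 1.571, -2.683]
force: [-0.1, 0.1, -0.3]
grip_width: 0.0589
```

Emit:
{"method": "move_arm", "body": {"xyz": [[-0.04, 0, 0], [-0.12, 0, 0], [-0.24, 0, 0], [-0.36, 0, 0], [-0.48, 0, 0]], "turn": [0, 0, 0, 0, 0]}}

```text
time_s: 33.2
tool_pos: [0.5547, 0.3197, 0.4303]
tool_rot: [-0.033, 1.569, 0.395]
force: [-0.3, 0.1, -0.2]
grip_width: 0.0586
```

Emit:
{"method": "move_arm", "body": {"xyz": [[0, 0.1, -0.05], [0, 0.2, -0.1], [0, 0.3, -0.15], [0, 0.4, -0.2], [0, 0.4, -0.2]], "turn": [0, 0, 0, 0, 0]}}

```text
time_s: 33.83
tool_pos: [0.4135, 0.4338, 0.4287]
tool_rot: [0.519, 1.569, 0.952]
force: [0.3, 0.1, 0.2]
grip_width: 0.059
```

```bash
python3 - <<'E'
from h import *
def fr(c,a,P):
    a=np.radians(a-90);d=np.array(P)-c; return np.round([d[0]*np.cos(a)+d[1]*np.sin(a),-d[0]*np.sin(a)+d[1]*np.cos(a)],3)
B=((.656,.1075),104.6);G=((.5365,.358),114.4)
for n in('top','scene'):
  p=snap(n,n+'9.png')
  for t,f in (('lemon_mid',B),('pepper_shaker',B),('chilli_jar',G),('spice_jar',G),('egg',0),('mist_bottle',0)):
    for d in spotter.place_of(p,t): print(n,t,round(d['confidence'],2),np.round(d['at'],3),fr(*f,d['at'][:2]) if f else '')
cv2.imwrite('pics/fin.png',cv2.resize(p['color'][150:330,240:480],None,fx=3,fy=3))
go(.5,.3,.2,114)
E
```

```text
top lemon_mid 0.6 [0.67  0.068 0.032] [ 0.004 -0.042]
top lemon_mid 0.38 [0.647 0.148 0.002] [0.001 0.042]
top pepper_shaker 0.82 [0.644 0.152 0.002] [-0.     0.045]
top chilli_jar 0.92 [0.517 0.397 0.006] [-0.001  0.044]
top spice_jar 0.73 [0.556 0.312 0.005] [-0.001 -0.05 ]
top egg 0.71 [ 0.457  0.06  -0.001] 
top egg 0.57 [0.518 0.395 0.003] 
top mist_bottle 0.76 [ 0.511  0.196 -0.003] 
scene lemon_mid 0.88 [0.668 0.064 0.035] [ 0.001 -0.046]
scene lemon_mid 0.36 [0.557 0.32  0.002] [-0.042  0.23 ]
scene pepper_shaker 0.94 [ 0.643  0.148 -0.   ] [-0.002  0.043]
scene pepper_shaker 0.82 [ 0.237  0.378 -0.002] [-0.337  0.368]
scene pepper_shaker 0.74 [ 0.543  0.531 -0.003] [-0.003  0.438]
scene pepper_shaker 0.62 [ 0.314  0.441 -0.002] [-0.247  0.409]
scene chilli_jar 0.58 [0.513 0.398 0.002] [-0.005  0.046]
scene egg 0.72 [ 0.458  0.065 -0.   ] 
scene mist_bottle 0.93 [0.505 0.198 0.001] 
t 34.52 grasp [0.416  0.4321 0.2471] yaw 114.5 tilt 0.01 w 0.0585 F [-0.2 -0.5 -0. ] q [ 0.66  0.24  1.45  0.    1.45 -1.34]
 xyz [ 0.1179 -0.3876  0.0542] turn 0.0027 | dist mm 163.0
```

View pics/fin.png

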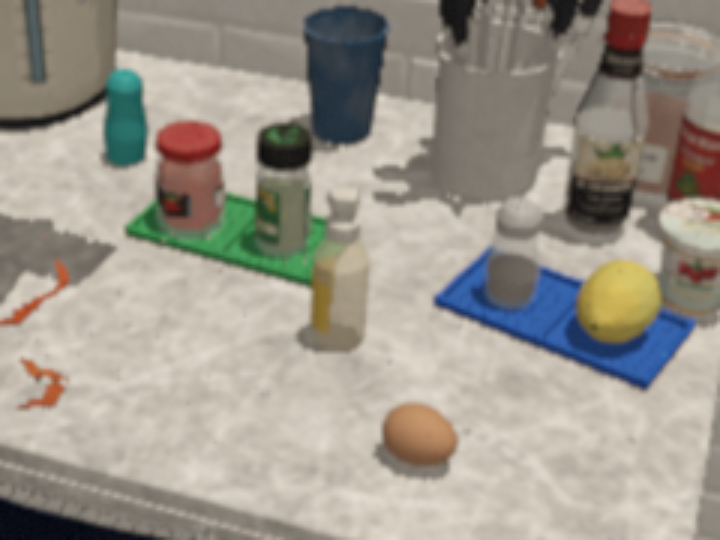

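View pics/top9.png

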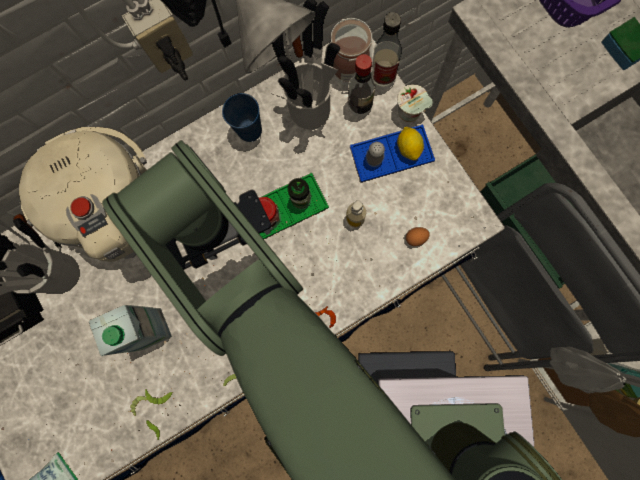

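All four things stand in their bays, and the egg (417,236) and spray bottle (355,214) are where they started. Nothing touches the gripper, so I'm handing in.

```bash
python3 -c "
from h import *
print(order.finish_job())"
```

```text
the job is handed in; nothing more can be done
None
```

I made up both trays and handed the job in at about 35 s of the 104 s allowed. The lemon and the grey-topped pepper shaker are on the blue tray. The red-lidded chilli jar and the black-capped spice jar are on the green tray.

- **Placement:** in the last pictures the lemon, shaker and chilli jar measured within about 6 mm of their bay centres, where 15 mm is allowed. All three jars and shakers looked upright and on the bay floors.
- **Egg and spray bottle:** they measured within a few mm of where they started, about as close as the measurement can tell.
- **Disagreements:** the spice jar was found only in the top view, about 7 mm from centre, while the arm's own position at release was about 2 mm from centre. The scene camera did not report it, though it shows clearly upright in that picture. The networks also gave a few wrong detections, such as "egg" on the chilli jar, which I set aside after checking the pictures.

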